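# Hang the slotted turner on the utensil rail with its S-hook

## Robot

A 7-joint arm with a two-finger parallel gripper is mounted at the origin on a cart in front of the work surface, level with it; the furniture and walls round the work are solid. World frame = base frame: x ahead of the robot, y to its left, z up, the work surface at z = 0. Lengths are in m, angles in rad, forces in N, time in s.
With the tool pointing down it reaches from about 0.4 to 0.9 m from the base axis. Payload 5.6 kg.
Tool frame: the origin (TCP) lies at the very end of the fingers, on their centre line; the grasp point (between the pads) lies ctrl.tcp_to_grasp behind it (ctrl.tcp_to_grasp is the distance from the TCP to the grasp point, in m); z points along the fingers, y is the line along which they close (so a half turn about z gives the same grasp; the last joint's range is limited). The gripper opens to 92 mm and grips with 3 to 60 N. Pads are 20 mm wide; open, the fingers measure 128 mm over their backs; the gripper's body (75 mm by 189 mm) begins 69 mm behind the grasp point.
Start: joints at [1.107, 0.468, -0.012, 1.603, 0.006, 1.071, -0.056], TCP at [0.265, -0.593, 0.192] pointing down, gripper open.
Joint ranges: [-2.53, 2.53], [-0.31, 2.02], [-1.57, 1.55], [0.28, 2.44], [-1.29, 4.43], [0.15, 1.84], [-2.92, 2.92]. Speed limits (rad/s): [2.57, 2.57, 3.14, 3.14, 3.14, 3.14, 3.14].

## Interface

Orientations are given as a unit quaternion [w, x, y, z].
In Python, from bench import ctrl gives the robot as it stands. The module is installed in compiled form; this text tells all that it offers.
- The arm moves only by the shell command python3 -m jog 'ROWS' [FORCE]. ROWS is JSON, a list of rows, each a list of 5 numbers: the shift along the world's x, y, z in mm, then the turn about the world's z in units of 8 degrees (1.0 is 8 degrees), then the closure, from 0 (fully open) to 1 (shut). A call has 1 to 20 rows; each row is the pose to reach, as a shift and turn from the pose commanded when the call began; what a row does not reach only later rows make up. A row lasts 1/8 s, in which the tool goes at most 62.5 mm and 10.7 degrees, less where a joint would pass 70% of its speed; a pose out of reach is approached as far as the arm can. A call with a gripper value outside its range is refused whole. The fingers move at their own pace and stop on an object; FORCE is the grip in N (left out, the last holds). Time passes only in rows, so rows that repeat a pose let the fingers close. It gives the time, the measured TCP pose, the force, the opening and the grip force at its end, in the units of the state.
- ctrl.get_state(): the state, without advancing time (a new reading comes with each control period).
- ctrl.camera(name): name is "scene" or "side" or "wrist"; returns a dict with "image" (400x640x3 uint8, red, green, blue), "vertical_fov" (degrees; the focal length in pixels is half the picture's height over the tangent of half this angle, whatever the lens; pixels are square), "cx", "cy" (the principal point, pixels), "rvec" (rotation vector, rad) and "tvec" (3), from world to camera coordinates, as OpenCV has them; the wrist camera has in their place "T_tool_cam" (4x4, takes a point from camera to tool coordinates, whose origin is the TCP and whose axes are the flange's). Camera axes: x right, y down, z forward; pixel columns grow to the right and rows downward; lengths in m; the calibration is good to about 2 mm. A picture is of the moment at which its call begins: read the wrist's pose just before it. There is no depth.
- ctrl.close_job(): hands the job in; it is judged then, once.
The state is a dict: "time_s": time; "joints": joint angles; "dq": joint speeds; "joint_efforts": joint torques, N m; "tcp_pos": TCP position; "ee_rot": TCP orientation; "ft_force": force on the tool from outside, world axes, zero at the start; "torque": the same for the moment, N m; "finger_gap": opening from 0.0 (shut) to 1.0 (fully open); "gripper_force": force on a finger pad.
Only numpy, scipy, OpenCV 4.12 (cv2) and the standard library are available. Lean on these libraries where they do the work, as an engineer would, in place of code of your own. Each camera call takes 0.05 s, during which the arm holds its last target. There are 200 camera calls.

## Task

Hang the slotted wooden turner, which lies across the loaf tin, on the utensil rail. Take the empty S-hook down off the rail, work its turned-in lower end up through the small hole in the turner's handle, lift the turner off the tin by the hook, and hang the hook back over the rail between the posts so that the turner hangs freely from it, blade down, at most swaying a little. Do not let the turner drop to the worktop, and leave the spatula on the other hook and the things round about where they are.

Things in the scene. Friction and masses are not known exactly. Their poses are not given: they have to be found in the camera images.
- rail: Counter-top utensil rail of steel, fixed: foot plate 110 x 380 x 10 mm, two 14 mm posts 330 mm apart along y, and between their tops a round bar of 12 mm diameter, axis 320 mm and top 326 mm above the worktop (ball ends on the posts reach 330 mm). Origin under the middle, on the worktop; y along the bar, x across it, away from the robot.
- rail_mid (a point): Middle of the bar, on its axis, 320 mm up.
- s_hook: The empty S-hook to use: 5 mm steel wire, 115 mm tall, 35 g, hung loosely over the bar's right half or middle. Origin: inside top of the upper bend, where it sits on the bar; z up; it lies in its x-z plane, +x away from the robot. Upper bend: half circle of 17.5 mm radius (wire centre) round (0, 0, -15) mm, open end down at (17.5, 0, -18). It must rise over 21 mm to come off the bar toward the robot.
- hook_shank (a point): On the hook's near leg, (-17.5, 0, -24.5) mm in its frame: the wire is straight and upright here from z = -15 to z = -42.5, then slants across to (17.5, 0, -72.5). The place to pinch it from above, fingers closing along the bar; the bar itself reaches to x = -6 mm.
- hook_curl (a point): Centre of the hook's lower bend, (0, 0, -92.5) mm in its frame; wire centre radius 17.5 mm. The wire comes straight down at x = +17.5 from z = -72.5 to -92.5, passes below, rises on the robot's side, and its last 40 degrees are turned in.
- hook_tip (a point): Rounded wire end of the turned-in lower end, (-13.4, 0, -81.2) mm in the hook's frame. With the hook upright this end points up but leans 40 degrees toward +x.
- hook_seat (a point): Inside bottom of the lower bend, (0, 0, -107.5) mm in the hook's frame: where a hung utensil settles.
- turner: Flat slotted turner of light wood, loose, 56 to 98 g, 195 mm long, 6 mm thick all over, lying level across the tin's two long rims, handle pointing to the left and 65 to 85 mm of it free in the air past the left rim. Handle 26 mm wide, rounded end; blade 66 mm wide with slots. Origin: middle of its length, on the underside; x along it to the handle's end (x = 97.5 mm), z up.
- turner_hole (a point): Centre of the hole through the handle: 10 mm diameter, through the 6 mm thickness, 13 mm from the handle's end, (84.5, 0, 3) mm in the turner's frame. The wire passes only when nearly square to the handle: an upright hook's turned-in end jams and lifts the turner, so lean the hook about 40 degrees (top toward the blade) and roll it upright as it feeds through.
- loaf_tin: Dark steel loaf tin, 106 x 182 mm over the rims, 45 mm high, does not move. Origin under its middle, on the worktop; y along its length.
- hook_2: Second S-hook of the same shape near the bar's left post, in use: the spatula hangs from it. Origin inside the top of its upper bend.
- spatula: Darker wooden spatula with a solid blade, the turner's size, hanging from the second hook. Origin at its hole, z up.
- food_can: Short food tin, 75 mm wide, 58 mm tall, behind the loaf tin; origin under its foot. A bystander.
- jam_jar: Jar with a white lid, 66 mm wide, 100 mm tall, behind the work; origin under its foot. A bystander.
- tumbler: Clear glass tumbler, 81 mm wide, 91 mm tall, behind the rail; origin under its foot. A bystander.

How it is judged:
By the outcome, as a careful person would: the job done as asked, in the order asked, and still so for the second after the job is handed in, with the robot touching nothing.
It also fails if it takes over 72 s, if anything falls off the work surface, if the arm or the gripper's body presses on something with over 40 N, if the wrist force passes 120 N, or if a joint passes its speed limit or range.

## Working session

There is one attempt and no reset: what is moved stays moved. The work goes in short steps, Python scripts to look and compute and a shell command to move; the robot and the scene stay as the last step left them, time stands still between calls to the robot, and variables do not carry over. Pictures are saved under pics/ and viewed, at most 10 in all, crops included, and the job is handed in when it is done.

```bash
mkdir -p pics; cat > h.py <<'E'
import numpy as np, cv2
from bench import ctrl
from scipy.spatial.transform import Rotation as R
def cam(n):
    s=ctrl.get_state(); c=ctrl.camera(n); im=c["image"]; f=im.shape[0]/2/np.tan(np.radians(c["vertical_fov"]/2))
    K=np.array([[f,0,c["cx"]],[0,f,c["cy"]],[0,0,1]])
    if n=="wrist":
        q=s["ee_rot"]; T=np.eye(4);T[:3,:3]=R.from_quat([q[1],q[2],q[3],q[0]]).as_matrix();T[:3,3]=s["tcp_pos"]
        M=np.linalg.inv(T@np.array(c["T_tool_cam"])); Rm,t=M[:3,:3],M[:3,3]
    else: Rm=cv2.Rodrigues(np.array(c["rvec"],float))[0]; t=np.array(c["tvec"],float).ravel()
    return cv2.cvtColor(im,cv2.COLOR_RGB2BGR),(K,Rm,t)
def ray(c,p):
    K,Rm,t=c; o=-Rm.T@t; d=Rm.T@np.linalg.inv(K)@[p[0],p[1],1]; return o,d/np.linalg.norm(d)
def onplane(c,p,v,ax=2):
    o,d=ray(c,p); return o+d*(v-o[ax])/d[ax]
def tri(obs):
    A=0;b=0;rs=[ray(c,p) for c,p in obs]
    for o,d in rs:
        P=np.eye(3)-np.outer(d,d);A=A+P;b=b+P@o
    x=np.linalg.solve(A,b); return x,[np.linalg.norm((np.eye(3)-np.outer(d,d))@(x-o))*1e3 for o,d in rs]
def proj(c,X):
    K,Rm,t=c; p=K@(Rm@np.array(X)+t); return p[:2]/p[2]
E
python3 - <<'E'
from h import *
import pickle
s=ctrl.get_state();print(s,ctrl.tcp_to_grasp)
C={}
for n in("scene","side"):
    im,c=cam(n);C[n]=c;cv2.imwrite(f"pics/{n}0.png",im);o,d=ray(c,(320,200));print(n,o,d)
pickle.dump(C,open("C.pkl","wb"))
E
```

```text
{'time_s': 0.0, 'joints': array([ 1.10699636,  0.4684239 , -0.01161731,  1.60363576,  0.00600352,
        1.07139373, -0.05632538]), 'dq': array([-4.18252887e-04,  9.24415420e-04, -8.00504752e-04,  4.42540166e-05,
       -8.02102036e-04, -8.61369395e-05, -9.05050477e-04]), 'joint_efforts': array([ 2.25151916e-04, -5.20583510e+01, -1.24192511e-02, -2.43753737e+01,
       -5.66103752e-02,  1.73073099e-02,  1.85348995e-04]), 'tcp_pos': array([ 0.26519861, -0.59274087,  0.19120506]), 'ee_rot': array([-8.78079822e-04,  9.77954844e-01,  2.08814488e-01, -2.50328242e-04]), 'ft_force': array([ 0.35627266, -0.32818773, -0.34026464]), 'torque': array([ 0.02238905, -0.00101619, -0.04973288]), 'gripper_force': 0.0, 'finger_gap': 1.0001232025006503} 0.0187
scene [0.10945402 0.7465518  0.89946401] [ 0.39719883 -0.66590215 -0.63151201]
side [0.15672372 0.91947321 0.67161422] [ 0.36090285 -0.82618975 -0.4326195 ]
```

View pics/scene0.png

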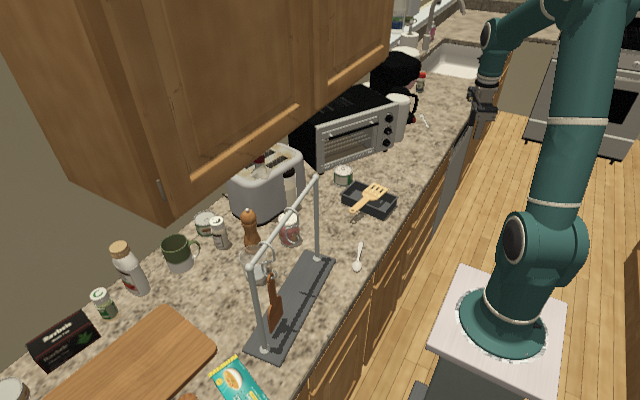

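View pics/side0.png

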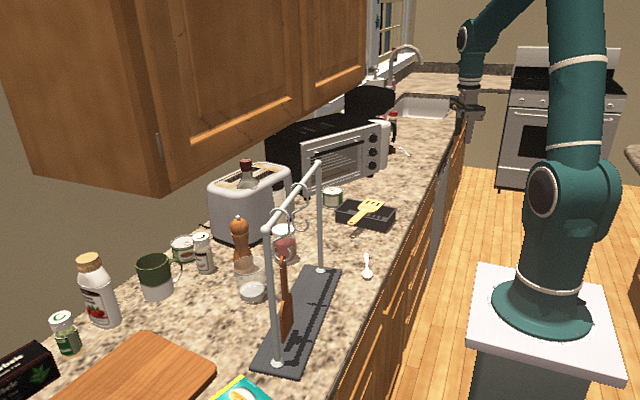

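```bash
python3 - <<'E'
import cv2,numpy as np
def z(n,x,y): return cv2.resize(cv2.imread(f"pics/{n}0.png")[y:y+75,x:x+100],None,fx=4,fy=4,interpolation=cv2.INTER_CUBIC)
cv2.imwrite("pics/cA.png",np.vstack([np.hstack([z("scene",240,170),z("scene",320,165)]),np.hstack([z("side",240,155),z("side",315,185)])]))
E
```

```text
(no output)
```

View pics/cA.png

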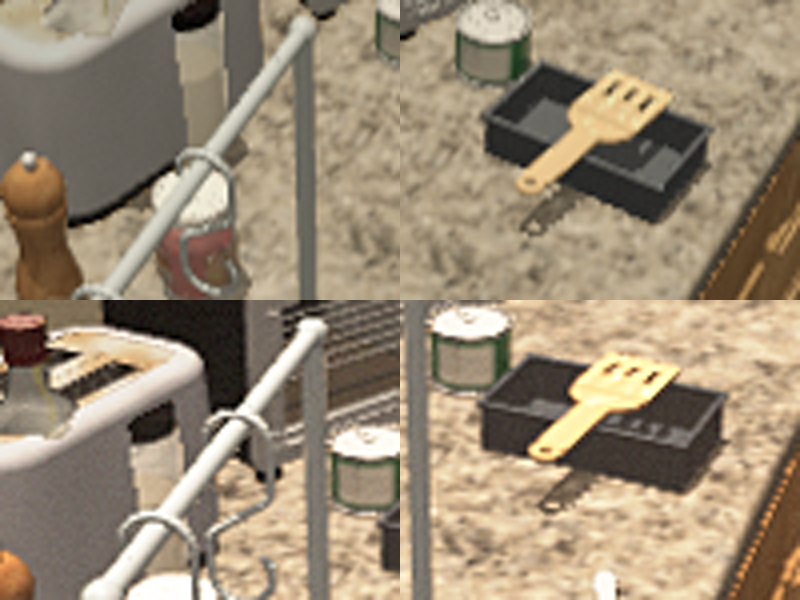

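```bash
python3 - <<'E'
from h import *
import pickle
C=pickle.load(open("C.pkl","rb"));S,D=C["scene"],C["side"]
f=lambda n,a,b:print(n,np.round(tri([(S,a),(D,b)])[0],4),np.round(tri([(S,a),(D,b)])[1],1))
f("ballR .32",(316.2,177.5),(318.2,162.5))
f("ballL .32",(251,267),(268,230))
f("hole .048",(352.5,210.5),(351.2,223))
for n,a,z in[("ballR",(316.2,177.5),.32),("ballL",(251,267),.32),("hooktop",(290.7,210),.33),("hole",(352.5,210.5),.051),("bladeend",(380.6,186),.051),("t1",(341.2,195.5),.045),("t2",(356.2,180.5),.045),("t3",(398,197.5),.045),("t4",(385,212),.045)]:print(n,np.round(onplane(S,a,z),4))
for n,a,z in[("ballR",(318.2,162.5),.32),("ballL",(268,230),.32),("hooktop",(300,185),.33),("hole",(351.2,223),.051),("t1",(335,210),.045),("t3",(396,209),.045)]:print("side",n,np.round(onplane(D,a,z),4))
E
```

```text
ballR .32 [0.5324 0.0598 0.3196] [2.2 2.2]
ballL .32 [0.4872 0.3856 0.3187] [0.7 0.7]
hole .048 [ 0.5249 -0.1652  0.0416] [1.8 1.8]
ballR [0.5295 0.0607 0.32  ]
ballL [0.4855 0.3864 0.32  ]
hooktop [0.5074 0.2112 0.33  ]
hole [ 0.5184 -0.1548  0.051 ]
bladeend [ 0.4914 -0.3304  0.051 ]
t1 [ 0.5938 -0.2149  0.045 ]
t2 [ 0.5877 -0.3238  0.045 ]
t3 [ 0.4132 -0.3062  0.045 ]
t4 [ 0.422  -0.2098  0.045 ]
side ballR [0.5348 0.0595 0.32  ]
side ballL [0.4868 0.3874 0.32  ]
side hooktop [0.5077 0.2163 0.33  ]
side hole [ 0.5213 -0.1495  0.051 ]
side t1 [ 0.6035 -0.2246  0.045 ]
side t3 [ 0.4195 -0.3019  0.045 ]
```

```bash
python3 -m jog '[[0,0,100,0,0],[50,100,160,0,0],[110,240,160,-1,0],[190,390,160,-2,0],[190,390,160,-2,0],[190,390,160,-2,0],[190,390,160,-2,0],[190,390,160,-2,0],[190,390,160,-2,0],[190,390,160,-2,0]]'
python3 - <<'E'
from h import *
import pickle
im,c=cam("wrist");pickle.dump(c,open("W1.pkl","wb"));cv2.imwrite("pics/w1.png",im);o,d=ray(c,(320,200));print(o,d);print(proj(c,[.52,-.152,.051]))
E
```

```text
time_s: 1.35
tcp_pos: [0.4556, -0.2029, 0.352]
ee_rot: [0.0, 0.997, 0.072, -0.0]
ft_force: [0.0, 0.8, -0.5]
finger_gap: 0.999
gripper_force: 0.0
[ 0.53453109 -0.19125549  0.54492032] [-0.27679125 -0.03533924 -0.96028003]
[295.78539084 119.14368408]
```

View pics/w1.png

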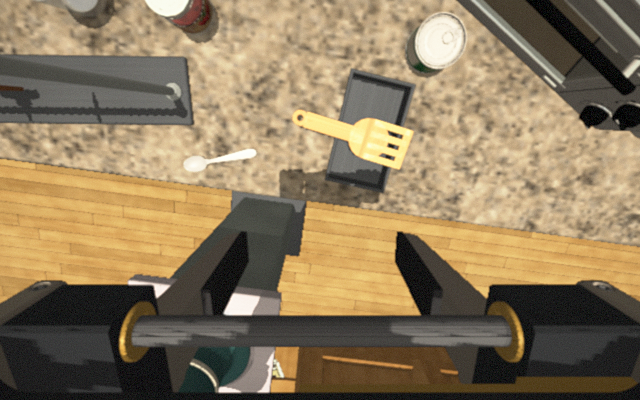

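```bash
python3 - <<'E'
from h import *
import pickle
c=pickle.load(open("W1.pkl","rb"));im=cv2.imread("pics/w1.png")
for n,p,z in[("hole",(300,117),.051),("blade",(408,148),.051),("t",(355,72),.045),("t",(414,84),.045),("t",(385,190),.045),("t",(328,178),.045),("spoon",(195,163),.01),("spoon",(254,153),.01),("foot",(192,122),.01),("foot",(190,58),.01),("jar",(180,10),.1),("can",(440,42),.058)]:print(n,np.round(onplane(c,p,z),4))
print(onplane(c,(320,225),0))
cv2.imwrite("pics/w1c.png",np.hstack([cv2.resize(im[95:135,285:325],None,fx=10,fy=10,interpolation=cv2.INTER_CUBIC),cv2.resize(im[115:155,375:415],None,fx=10,fy=10,interpolation=cv2.INTER_CUBIC)]))
E
python3 -m jog '[[-5,60,0,0,0],[-15,120,0,0,0],[-20,180,50,0,0],[-30,240,100,1,0],[-35,300,140,2,0],[-45,330,160,2,0],[-55,360,160,2,0],[-55,360,160,2,0],[-55,360,160,2,0],[-55,360,160,2,0]]'
python3 - <<'E'
from h import *
import pickle
im,c=cam("wrist");pickle.dump(c,open("W2.pkl","wb"));cv2.imwrite("pics/w2.png",im)
for X in([.508,.21,.326],[.49,.21,.3],[.5324,.0598,.32]):print(proj(c,X))
print(ctrl.get_state()["joints"])
E
```

```text
hole [ 0.5242 -0.1583  0.051 ]
blade [ 0.5009 -0.3399  0.051 ]
t [ 0.6031 -0.2341  0.045 ]
t [ 0.5991 -0.3288  0.045 ]
t [ 0.4244 -0.3185  0.045 ]
t [ 0.4312 -0.2176  0.045 ]
spoon [0.417  0.0223 0.01  ]
spoon [ 0.4501 -0.0817  0.01  ]
foot [0.4883 0.0292 0.01  ]
foot [0.5902 0.0347 0.01  ]
jar [0.6369 0.0108 0.1   ]
can [ 0.6595 -0.3498  0.058 ]
[ 0.32711264 -0.21851315  0.        ]
time_s: 2.65
tcp_pos: [0.4012, 0.1545, 0.5115]
ee_rot: [0.0, 0.978, 0.207, -0.001]
ft_force: [0.1, -0.1, 0.0]
finger_gap: 1.0
gripper_force: 0.0
[315.135212   77.8160592]
[309.93574392  93.96063248]
[434.47971128 111.80041343]
[ 0.2259111  -0.05648769 -0.61790355  1.53631295 -0.03299988  1.65248052
 -1.54758305]
```

View pics/w2.png

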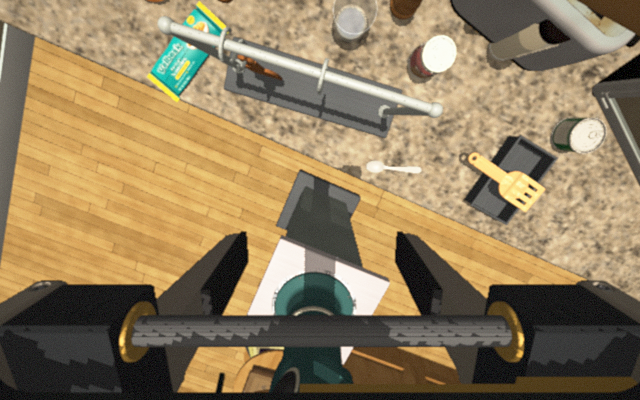

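View pics/w1c.png

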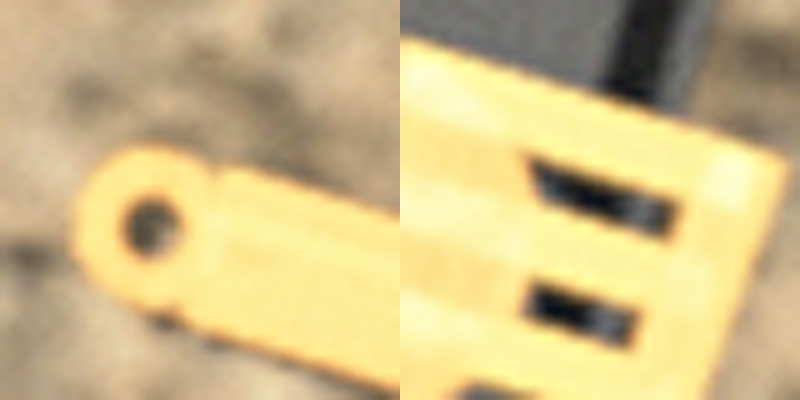

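```bash
python3 - <<'E'
from h import *
import pickle
C=pickle.load(open("C.pkl","rb"));S,D=C["scene"],C["side"];W=pickle.load(open("W2.pkl","rb"))
for n,o in[("R",[(S,(316.2,177.5)),(D,(318.2,162.5)),(W,(435,109.5))]),("L",[(S,(251,267)),(D,(268,230)),(W,(164.5,24.5))]),("hooktop",[(S,(290.7,210)),(D,(300,185)),(W,(321.5,74))])]:
    x,r=tri(o);print(n,np.round(x,4),np.round(r,1),np.round(onplane(*o[2],.33 if n=="hooktop" else .32),4))
im=cv2.imread("pics/w2.png");s=cv2.imread("pics/scene0.png")
z=lambda i,x,y:cv2.resize(i[y:y+60,x:x+40],None,fx=10,fy=10,interpolation=cv2.INTER_CUBIC)
cv2.imwrite("pics/hk.png",np.hstack([z(im,300,50),z(s,278,195)]))
E
```

```text
R [0.5336 0.0595 0.3192] [3.1 1.5 1.8] [0.535  0.0606 0.32  ]
L [0.4875 0.3882 0.3209] [2.8 1.1 3.8] [0.4908 0.391  0.32  ]
hooktop [0.5138 0.2045 0.3235] [1.5 0.7 1.4] [0.5144 0.2046 0.33  ]
```

View pics/hk.png

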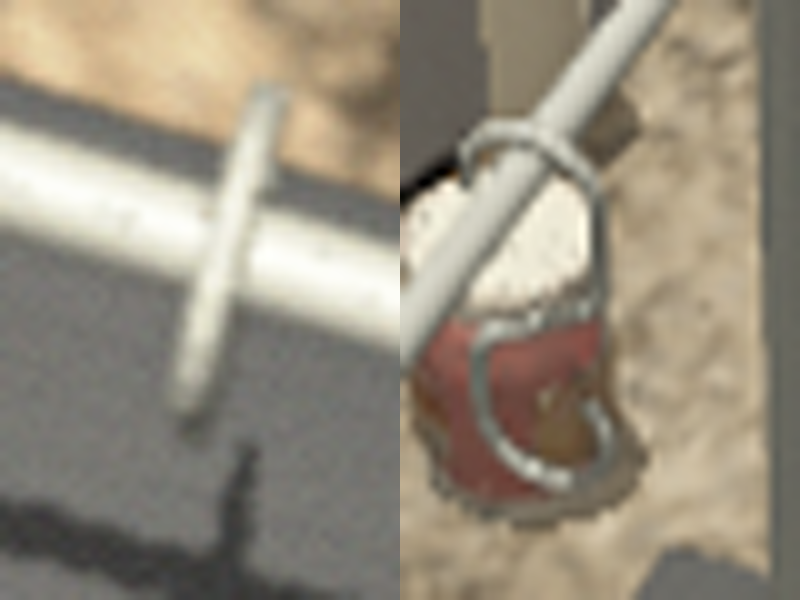

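```bash
python3 -m jog '[[15,15,-60,-1,0],[30,30,-120,-2,0],[48,40,-180,-2,0],[48,40,-226,-2,0],[48,40,-226,-2,0],[70,43,-226,-2,0],[92,47,-226,-2,0],[92,47,-226,-2,0],[92,47,-226,-2,0]]'
python3 - <<'E'
from h import *
import pickle
im,c=cam("wrist");cv2.imwrite("pics/w3.png",im)
s,c2=cam("side")
cv2.imwrite("pics/w3c.png",np.vstack([im[:,80:560][60:320],cv2.resize(s[150:280,220:460],None,fx=2,fy=2,interpolation=cv2.INTER_CUBIC)]))
t=np.array(ctrl.get_state()["tcp_pos"]);print(t)
E
```

```text
time_s: 3.82
tcp_pos: [0.4924, 0.2037, 0.2875]
ee_rot: [-0.0, 0.998, 0.071, 0.001]
ft_force: [-0.1, -0.3, -1.1]
finger_gap: 1.004
gripper_force: 0.0
[0.49209848 0.20364502 0.28710684]
```

View pics/w3c.png

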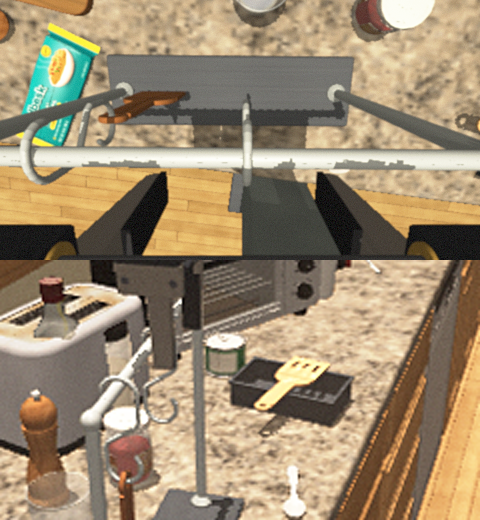

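```bash
python3 -m jog '[[0,-3,0,0,0],[0,-3,0,0,0.5],[0,-3,0,0,0.8],[0,-3,0,0,1],[0,-3,0,0,1],[0,-3,0,0,1],[0,-3,0,0,1],[0,-3,0,0,1],[0,-3,0,0,1]]' 10
```

```text
time_s: 5.05
tcp_pos: [0.4925, 0.2007, 0.2862]
ee_rot: [0.0, 0.997, 0.071, -0.0]
ft_force: [-1.1, 1.1, 1.0]
finger_gap: 0.158
gripper_force: 0.0
```

```bash
python3 -m jog '[[0,0,0,0,1],[0,0,0,0,1],[0,0,0,0,1],[0,0,0,0,1]]' 10
```

```text
time_s: 5.55
tcp_pos: [0.4925, 0.2007, 0.2862]
ee_rot: [0.0, 0.997, 0.071, -0.0]
ft_force: [0.0, -0.6, -0.6]
finger_gap: 0.047
gripper_force: 10.0
```

```bash
python3 -m jog '[[0,0,15,0,1],[0,0,30,0,1],[-40,-6,30,0,1],[-80,-11,30,0,1],[-75,-60,30,1,1],[-70,-110,30,2.2,1],[-65,-160,30,3.4,1],[-60,-205,30,4.6,1],[-40,-250,20,5.8,1],[0,-251,0,7,1],[37,-251,-40,8.2,1],[37,-251,-90,9.3,1],[37,-251,-140,9.3,1],[37,-251,-186,9.3,1],[37,-251,-186,9.3,1],[37,-251,-186,9.3,1]]'
python3 - <<'E'
from h import *
s,c2=cam("scene")
t=np.array(ctrl.get_state()["tcp_pos"]);p=proj(c2,t).astype(int);print(t,p)
s2,c3=cam("side");q=proj(c3,t).astype(int)
z=lambda i,p:cv2.resize(i[p[1]-50:p[1]+50,p[0]-50:p[0]+50],None,fx=4,fy=4,interpolation=cv2.INTER_CUBIC)
cv2.imwrite("pics/p4.png",np.hstack([z(s,p),z(s2,q)]))
E
```

```text
time_s: 7.55
tcp_pos: [0.5313, -0.0502, 0.1023]
ee_rot: [0.001, 0.752, 0.659, 0.001]
ft_force: [0.6, -1.0, 0.8]
finger_gap: 0.049
gripper_force: 10.0
[ 0.53154983 -0.05029475  0.10273938] [334 215]
```

View pics/p4.png

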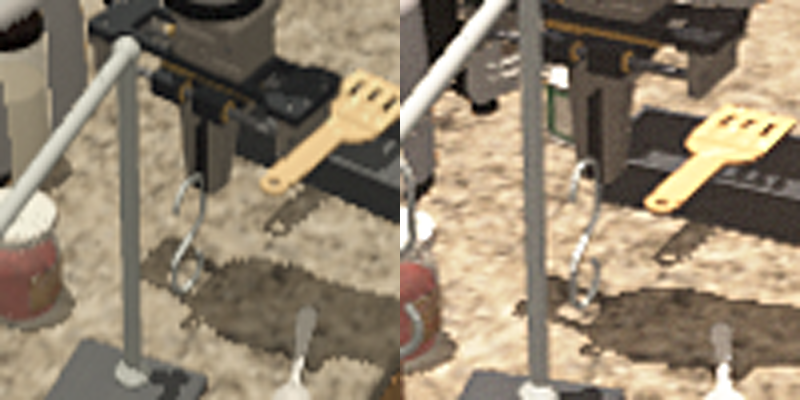

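```bash
cat > fit.py <<'E'
from h import *
a=lambda t:np.radians(t)
th=np.linspace
P=[(17.5*np.cos(t),-15+17.5*np.sin(t)) for t in th(0,np.pi,20)]
P=[(17.5,-18)]+P+[(-17.5,-28),(-17.5,-42.5)]+[(-17.5+35*k,-42.5-30*k) for k in th(0,1,12)]+[(17.5,-80),(17.5,-92.5)]+[(17.5*np.cos(t),-92.5+17.5*np.sin(t)) for t in th(0,-a(220),30)]
P=np.array(P); TIP=np.array([-13.4,-81.2])
def world(X,L,pz,px=-17.5,dx=0):
    "hook-plane points -> world; pinch (px,pz) sits at grasp point shifted dx mm along hook x"
    s=ctrl.get_state();q=s["ee_rot"];Rm=R.from_quat([q[1],q[2],q[3],q[0]]).as_matrix()
    u=np.array([Rm[0,0],Rm[1,0],0]);g=np.array(s["tcp_pos"])+[0,0,ctrl.tcp_to_grasp]+u*dx/1e3
    d=(np.atleast_2d(X)-[px,pz])/1e3;c,n=np.cos(a(L)),np.sin(a(L))
    x=d[:,0]*c-d[:,1]*n;z=d[:,0]*n+d[:,1]*c
    return g+np.outer(x,u)+np.outer(z,[0,0,1])
def fit(Ls,pzs,dxs=(2,),low=-40,sh=(-3,3)):
    ims=[]
    for n in("scene","side"):
        im,c=cam(n);h=cv2.cvtColor(im,cv2.COLOR_BGR2HSV)[:,:,1].astype(np.float32);ims.append((h,c))
    Q=P[P[:,1]<low];Q=np.vstack([Q,[(17.5*np.cos(t),-15+17.5*np.sin(t)) for t in th(0,a(120),12)]]);out=[]
    for L in Ls:
     for pz in pzs:
      for dx in dxs:
        W=world(Q,L,pz,dx=dx);tot=0;o=[]
        for h,c in ims:
            p=np.array([proj(c,w) for w in W],np.float32);best=1e9
            for i in np.arange(sh[0],sh[1]+.1,1):
                for j in np.arange(sh[0],sh[1]+.1,1):
                    v=cv2.remap(h,p[:,:1]+np.float32(i),p[:,1:]+np.float32(j),cv2.INTER_LINEAR).mean()
                    if v<best:best=v;b=(i,j)
            tot+=best;o.append(b)
        out.append((tot,L,pz,dx,o))
    out.sort(key=lambda t:t[0]);return out
E
python3 - <<'E'
from fit import *
for r in fit(range(-20,50,4),(-21,))[:5]:print(r)
E
python3 -m jog '[[0,0,-20,0,1],[0,0,-30,0,1],[-1,-8,-32,0,1],[-2,-15,-35,0,1],[-3,-22,-39,0,1],[-3.5,-28,-43,0,1]]'
python3 -m jog '[[-0.5,-6,-5.5,0,1],[-1.5,-11,-11,0,1],[-2,-14,-11,0,1],[-2,-14,-11,0,1]]'
python3 - <<'E'
from fit import *
for r in fit(range(-8,60,4),(-21,-25))[:7]:print(r)
E
```

```text
(np.float32(64.30971), 4, -21, 2, [(np.float64(0.0), np.float64(1.0)), (np.float64(-1.0), np.float64(0.0))])
(np.float32(66.912605), -4, -21, 2, [(np.float64(-1.0), np.float64(1.0)), (np.float64(-2.0), np.float64(1.0))])
(np.float32(67.6795), 0, -21, 2, [(np.float64(0.0), np.float64(1.0)), (np.float64(-1.0), np.float64(0.0))])
(np.float32(68.06884), 8, -21, 2, [(np.float64(1.0), np.float64(0.0)), (np.float64(0.0), np.float64(0.0))])
(np.float32(73.277756), -8, -21, 2, [(np.float64(-2.0), np.float64(2.0)), (np.float64(-3.0), np.float64(2.0))])
time_s: 8.5
tcp_pos: [0.5282, -0.0812, 0.0594]
ee_rot: [0.003, 0.752, 0.659, 0.001]
ft_force: [-1.1, -5.3, 13.7]
finger_gap: 0.046
gripper_force: 10.0
time_s: 9.0
tcp_pos: [0.5252, -0.095, 0.0476]
ee_rot: [0.002, 0.753, 0.659, 0.0]
ft_force: [-0.3, -3.2, 8.2]
finger_gap: 0.05
gripper_force: 10.0
(np.float32(59.98857), 32, -21, 2, [(np.float64(0.0), np.float64(0.0)), (np.float64(-1.0), np.float64(-1.0))])
(np.float32(60.70172), 28, -25, 2, [(np.float64(-1.0), np.float64(1.0)), (np.float64(-2.0), np.float64(0.0))])
(np.float32(62.160378), 24, -21, 2, [(np.float64(-1.0), np.float64(0.0)), (np.float64(-2.0), np.float64(-1.0))])
(np.float32(63.537537), 32, -25, 2, [(np.float64(0.0), np.float64(1.0)), (np.float64(-1.0), np.float64(0.0))])
(np.float32(64.47725), 24, -25, 2, [(np.float64(-1.0), np.float64(1.0)), (np.float64(-2.0), np.float64(0.0))])
(np.float32(65.63925), 28, -21, 2, [(np.float64(0.0), np.float64(-1.0)), (np.float64(-2.0), np.float64(-1.0))])
(np.float32(67.02304), 36, -25, 2, [(np.float64(0.0), np.float64(1.0)), (np.float64(-1.0), np.float64(1.0))])
```

```bash
python3 -m jog '[[0,0,13,0,1],[0,0,13,0,1],[0,0,13,0,1]]'
python3 - <<'E'
from fit import *
rs=fit(range(22,44,2),(-18,-20,-22,-24,-26),(0,2,4),sh=(-2,2))
for r in rs[:8]:print(np.round(r[:4],1),[tuple(map(float,x)) for x in r[4]],np.round(world(TIP,r[1],r[2],dx=r[3])[0],4),round(world(P,r[1],r[2],dx=r[3])[:,2].min(),4))
print(ctrl.get_state()["tcp_pos"])
E
```

```text
time_s: 9.48
tcp_pos: [0.5239, -0.0921, 0.0592]
ee_rot: [-0.0, 0.752, 0.659, 0.0]
ft_force: [-0.3, -0.1, -0.2]
finger_gap: 0.048
gripper_force: 10.0
[ 57.4  30.  -18.    2. ] [(0.0, -1.0), (-1.0, -2.0)] [ 0.5285 -0.0553  0.025 ] 0.0044
[ 57.4  28.  -24.    0. ] [(-1.0, 1.0), (-2.0, 0.0)] [ 0.5276 -0.0619  0.0291] 0.0079
[ 57.6  28.  -20.    4. ] [(0.0, -1.0), (-1.0, -2.0)] [ 0.5284 -0.0561  0.0255] 0.0044
[ 58.1  30.  -22.    4. ] [(0.0, 0.0), (-1.0, -1.0)] [ 0.5285 -0.0553  0.0284] 0.0078
[ 58.2  28.  -26.    2. ] [(-1.0, 1.0), (-2.0, 1.0)] [ 0.5278 -0.0608  0.0308] 0.0097
[ 58.3  26.  -20.    0. ] [(-1.0, 0.0), (-2.0, -1.0)] [ 0.5276 -0.0619  0.0244] 0.0027
[ 58.9  28.  -20.    0. ] [(-1.0, 0.0), (-2.0, -1.0)] [ 0.5279 -0.06    0.0255] 0.0044
[ 59.  30. -26.   0.] [(-1.0, 1.0), (-2.0, 1.0)] [ 0.5277 -0.0612  0.0319] 0.0113
[ 0.52367041 -0.09210764  0.05893333]
```

```bash
python3 - <<'E'
from fit import *
import pickle
from scipy.optimize import minimize
C=pickle.load(open("C.pkl","rb"));C["w1"]=pickle.load(open("W1.pkl","rb"))
t=np.linspace(-np.pi/2,np.pi/2,25);Y=np.linspace(40,84.5,20)
def outl(r): return np.vstack([np.c_[84.5+r*np.cos(t),r*np.sin(t)],np.c_[Y,Y*0+r],np.c_[Y,Y*0-r]])
pts=[outl(r) for r in(9,11,12,14,15,17)];w=[1,1,1,-1,-1,-1];hole=np.c_[84.5+2*np.cos(4*t),2*np.sin(4*t)]
def W(X,p):
    c,s=np.cos(p[2]),np.sin(p[2]);X=(X-[84.5,0])/1e3
    return np.c_[p[0]+X[:,0]*c-X[:,1]*s,p[1]+X[:,0]*s+X[:,1]*c,np.full(len(X),.051)]
for n,f in(("scene","scene0"),("side","side0"),("w1","w1")):
    im=cv2.imread(f"pics/{f}.png").astype(np.float32);m=cv2.GaussianBlur(im[:,:,2]-im[:,:,0],(0,0),.6);K,Rm,tv=C[n]
    if n=="w1":print("wood",m[120,315],"bg",m[100,290])
    def val(X,p):
        q=cv2.projectPoints(W(X,p),cv2.Rodrigues(Rm)[0],tv,K,None)[0][:,0].astype(np.float32)
        return cv2.remap(m,q[:,:1],q[:,1:],cv2.INTER_LINEAR).clip(0,120).mean()
    cost=lambda p:-sum(k*val(X,p) for k,X in zip(w,pts))+val(hole,p)
    best=min((minimize(cost,[.524+dx,-.158+dy,np.radians(82.7)],method="Nelder-Mead",options=dict(initial_simplex=np.array([.524+dx,-.158+dy,1.443])+np.array([[0,0,0],[.004,0,0],[0,.004,0],[0,0,.05]]))) for dx in(-.005,0,.004) for dy in(-.005,0,.005)),key=lambda r:r.fun)
    p=best.x;print(n,np.round(p[:2],4),round(np.degrees(p[2]),1),round(best.fun,1),proj(C[n],[*p[:2],.051]))
E
```

```text
scene [ 0.5199 -0.1557] 81.9 -15.6 [352.22974837 210.22535894]
side [ 0.5243 -0.1516] 82.6 0.2 [350.49084279 222.51981285]
wood 96.843605 bg 57.924084
w1 [ 0.5237 -0.1577] 81.3 -89.6 [299.63547342 117.28067977]
```

```bash
python3 - <<'E'
from h import *
import pickle
C=pickle.load(open("C.pkl","rb"))
print(onplane(C["scene"],(353.2,209.2),.051),onplane(C["side"],(352.5,221.5),.051),onplane(C["scene"],(352.7,210.2),.051),onplane(C["side"],(352,222),.051))
E
```

```text
[ 0.51942318 -0.16214222  0.051     ] [ 0.52071413 -0.16000296  0.051     ] [ 0.51853428 -0.15658814  0.051     ] [ 0.521098   -0.15642265  0.051     ]
```

```bash
python3 -m jog '[[-6,-35,0,0,1],[-6.5,-70,0,0,1],[-6.5,-70,0,0,1],[-6.5,-70,0,0,1],[-6.5,-70,0,0,1]]'
python3 - <<'E'
from fit import *
import pickle
D={}
for n in("wrist","scene","side"):
    im,c=cam(n);D[n]=c;cv2.imwrite(f"pics/q_{n}.png",im)
pickle.dump(D,open("Q.pkl","wb"))
z=lambda n,x,y,w,h,k:cv2.resize(cv2.imread(f"pics/q_{n}.png")[y:y+h,x:x+w],None,fx=k,fy=k,interpolation=cv2.INTER_CUBIC)
T=[.5215,-.1305,.033];o={n:proj(D[n],T).astype(int) for n in D};print(o)
a=lambda n,w,h,k:(lambda x,y:(print(n,x,y),z(n,x,y,w,h,k))[1])(max(0,min(640-w,o[n][0]-w//2)),max(0,min(400-h,o[n][1]-h//2)))
cv2.imwrite("pics/q.png",np.hstack([a("wrist",100,150,4),np.vstack([a("scene",50,37,8)[:296],a("side",50,38,8)])]))
print(ctrl.get_state()["tcp_pos"])
E
```

```text
time_s: 10.2
tcp_pos: [0.5176, -0.1608, 0.0591]
ee_rot: [-0.0, 0.751, 0.66, 0.0]
ft_force: [0.2, -0.0, 0.1]
finger_gap: 0.048
gripper_force: 10.0
{'wrist': array([320, 181]), 'scene': array([348, 218]), 'side': array([349, 230])}
wrist 270 106
scene 323 200
side 324 211
[ 0.51762192 -0.16136775  0.05921536]
```

View pics/q.png

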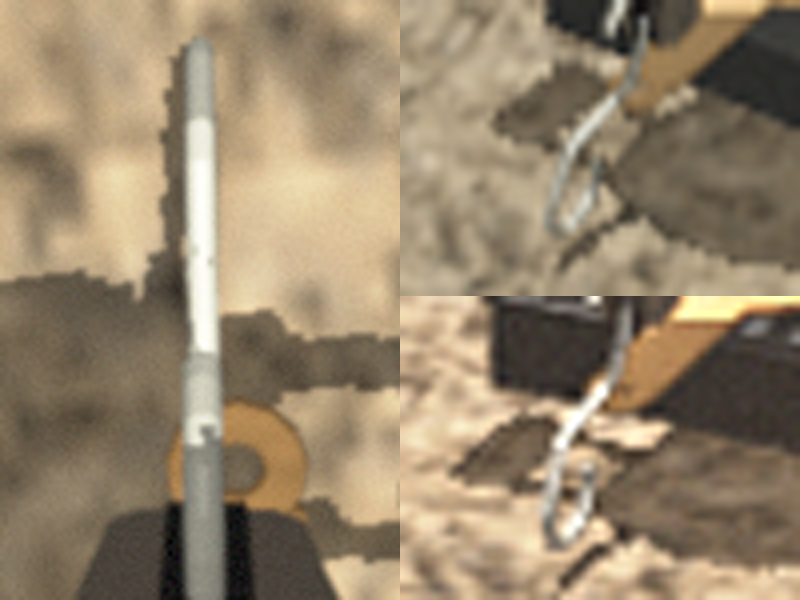

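```bash
python3 - <<'E'
from fit import *
import pickle
D=pickle.load(open("Q.pkl","rb"));S,Z,Wc=D["scene"],D["side"],D["wrist"]
h=onplane(Wc,(329.1,222),.051);print("hole wrist",h)
H,r=tri([(S,(352.2,210.2)),(Z,(350.5,222.5))]);print("hole tri",H,r)
T,r=tri([(S,(347.5,219.6)),(Z,(347.1,231.6))]);print("tip tri",T,r)
for z in(.033,.036,.040):print(z,"tip planes",onplane(S,(347.5,219.6),z),onplane(Z,(347.1,231.6),z))
for L,pz in((28,-26),(30,-28),(30,-26),(32,-26)):
  for dx in(0,2):print(L,pz,dx,world(TIP,L,pz,dx=dx)[0],[np.round(proj(c,world(TIP,L,pz,dx=dx)[0]),1) for c in(S,Z)],[np.round(proj(c,world((0,-110),L,pz,dx=dx)[0]),1) for c in(S,Z)],[np.round(proj(c,world((17.5,-72.5),L,pz,dx=dx)[0]),1) for c in(S,Z)])
E
```

```text
hole wrist [ 0.52408246 -0.15647944  0.051     ]
hole tri [ 0.5263224  -0.16437578  0.04321821] [np.float64(2.349297995463109), np.float64(2.3492979954631332)]
tip tri [ 0.5224505  -0.12253342  0.03402502] [np.float64(2.337169408064652), np.float64(2.3371694080646477)]
0.033 tip planes [ 0.52040682 -0.12323717  0.033     ] [ 0.52564317 -0.12496685  0.033     ]
0.036 tip planes [ 0.51898396 -0.12022566  0.036     ] [ 0.52391011 -0.12006041  0.036     ]
0.04 tip planes [ 0.51708681 -0.11621031  0.04      ] [ 0.52159936 -0.1135185   0.04      ]
28 -26 0 [ 0.52142852 -0.13207917  0.03110149] [array([348.4, 218.4]), array([349.2, 231.3])] [array([343.9, 226.6]), array([345.3, 240.5])] [array([344.7, 217.1]), array([345.7, 228.3])]
28 -26 2 [ 0.52168629 -0.13009585  0.03110149] [array([348.1, 218.7]), array([348.9, 231.6])] [array([343.6, 226.9]), array([345. , 240.8])] [array([344.4, 217.5]), array([345.4, 228.5])]
30 -28 0 [ 0.52150789 -0.13146852  0.03389281] [array([348.3, 217.9]), array([349.1, 230.6])] [array([343.7, 226. ]), array([345.1, 239.6])] [array([344.8, 216.3]), array([345.
[... 251 characters left out ...]
ay([348.1, 218.4]), array([349. , 231.2])] [array([343.6, 226.5]), array([345. , 240.3])] [array([344.6, 216.9]), array([345.6, 227.8])]
30 -26 2 [ 0.52189454 -0.12849354  0.03216076] [array([347.8, 218.7]), array([348.7, 231.5])] [array([343.2, 226.8]), array([344.7, 240.6])] [array([344.2, 217.2]), array([345.3, 228.1])]
32 -26 0 [ 0.52184013 -0.12891218  0.03327578] [array([347.9, 218.4]), array([348.7, 231.1])] [array([343.2, 226.4]), array([344.7, 240. ])] [array([344.5, 216.6]), array([345.5, 227.4])]
32 -26 2 [ 0.5220979  -0.12692886  0.03327578] [array([347.6, 218.7]), array([348.4, 231.4])] [array([342.9, 226.7]), array([344.3, 240.3])] [array([344.1, 216.9]), array([345.2, 227.7])]
```

```bash
python3 -m jog '[[2,-15,0,0,1],[2,-29,0,0,1],[2,-29,0,0,1],[2,-29,0,0,1],[2,-29,6,0,1],[2,-29,10,0,1],[2,-29,14,0,1],[2,-29,18,0,1],[2,-29,20,0,1],[2,-29,20,0,1]]'
cat > chk.py <<'E'
from fit import *
import sys
L,pz=float(sys.argv[1]),float(sys.argv[2])
print(ctrl.get_state()["tcp_pos"],world(TIP,L,pz,dx=2)[0],ctrl.get_state()["ft_force"])
for n,sh in(("scene",(-.45,1.1)),("side",(-1.65,.3))):
    im,c=cam(n);cv2.imwrite(f"pics/r_{n}.png",im);h=cv2.cvtColor(im,cv2.COLOR_BGR2HSV);p=proj(c,world(TIP,L,pz,dx=2)[0])+sh;x,y=np.round(p).astype(int)
    print(n,p);print("SAT",x-8,y-8);print(h[y-8:y+10,x-8:x+9,1])
E
python3 chk.py 30 -26
```

```text
time_s: 11.6
tcp_pos: [0.5196, -0.1914, 0.0794]
ee_rot: [0.0, 0.752, 0.659, 0.0]
ft_force: [-0.1, 0.3, -0.6]
finger_gap: 0.046
gripper_force: 10.0
[ 0.51958074 -0.19135705  0.07936091] [ 0.52390566 -0.15848968  0.05230631] [-0.1298024   0.26850162 -0.58429612]
scene [351.14165514 210.23114526]
SAT 343 202
[[ 12   6  12  17   6  17  20  12  27  26  19  30 114 119 112 116 115]
 [ 28  12   6  24   6  12   7   7  26  18  24 103 119 117 114 114 115]
 [ 69  62  53  31  17   6  28  23  17  23 103 120 120 117 118 115 115]
 [ 70  76  68  71  52  23  25  17  31  98 122 118 117 116 117 115 117]
 [ 70  73  68  69  63  37  18  32  92 103 107 119 113 120 116 115 121]
 [ 68  69  64  69  54  24  22  91 111 115 114 118 117 114 121 121 115]
 [ 70  62  74  66  35  17  73 106 117  98  89 115 121 111 122 116  60]
 [ 77  73  71  62  26  21 114 115 119 104  98 108 113 111  94  41  13]
 [ 76  80  77  51  23  53  76 100 107 123 116 120  95  65  66  67  60]
 [ 75  77  67  31  23  75  67  62  51  67  63  64  56  56  76  72  69]
 [ 73  77  60  27  33  77  67  57  30  59  58  55  52  61  74  71  73]
 [ 63  62  4
[... 1109 characters left out ...]
 48  31  24  40  41  66  75  95  82  93  71  11  40  53  50]
 [ 58  60  41  26  19  71  43  29  30  40  36  47  48  47  60  68  53]
 [ 67  88  54  25  22  90  73  22  31  30  38  44  55  41  49  66  49]
 [ 80  87  59  32  39  73  65  48  32  67  70  58  36  56  41  56  36]
 [ 83  83  41  25  71  46  52  38  48  90  83  73  67  72  68  49  63]
 [ 78  98  32  26  76  83  55  24  58  74  69  69  91  88  90  77  82]
 [ 84  87  56  36  77  80  25   4  72  63  49  44  72  88  83  80  78]
 [ 92  89  62  46  84  46   2  26  84  73  71  76  81  82  83  76  88]
 [ 76  84  78  33  47  27  19  80  91  84  91 103  79  83  81  77  77]
 [ 66  68  69  60  39  36  63  98  80  79  87  84  74  85  75  71  74]]
```

```bash
python3 - <<'E'
from h import *
for a,b,x,y in(("scene0","r_scene",346,203),("side0","r_side",345,214)):
    for f in(a,b):
        im=cv2.imread(f"pics/{f}.png");print(f,x,y);print(im[y:y+12,x:x+13,0])
E
cat > wr.py <<'E'
from fit import *
im,c=cam("wrist");cv2.imwrite("pics/wr.png",im)
for z in(.051,.055,.060):print(z,proj(c,[.5241,-.1565,z]))
x,y=np.round(proj(c,[.5241,-.1565,.051])).astype(int)
print(x-24,y-24);h=cv2.cvtColor(im,cv2.COLOR_BGR2HSV)[:,:,1]
print("SAT/10");[print(" ".join("%2d"%(v//10) for v in r)) for r in h[y-24:y+24,x-24:x+24]]
E
python3 wr.py
```

```text
scene0 346 203
[[ 39  39  39  38  41  38  39  38  38  68 137 153 148]
 [ 33  41  39  37  38  41  38  38  79 131 152 147 145]
 [ 86  57  40  38  34  37  41  87 132 148 148 146 145]
 [116 100  90  91  36  38  87 135 149 149 146 144 145]
 [127 124 140 152 136 129 136 149 148 144 145 145 144]
 [127 133 149 156 156 150 148 148 145 144 145 145 145]
 [122 127 135 142 141 121 115 123 146 146 147 144 111]
 [124 119 121 130 139 104  94  96 136 141 119 109  88]
 [127 122 115 114 141 134 131 128 136 132  83  86 132]
 [133 128 122 106 104 123 133 128 121 108 131 123 109]
 [138 141 139 124  92  98  94 100  94 114 142 142  72]
 [136 145 140 130 112 111 105 114 108 113  98 104  73]]
r_scene 346 203
[[ 38  40  39  37  38  95 192 166  84  84  85  86  86]
 [ 36  42  42  32  93 196 172  83  81  82  84  83  84]
 [ 52  62  40  91 195 182 130  78  83  83  84  82  84]
 [ 65  64  89 194 184 140 138 121  80  85  80  83  83]
 [ 70  82 161 180 127 116  99 101  74  82  84  79  71]
 [ 74 127 195 107 131  86  86  93  71  80 102  67  49]
 [ 78 142 154  68 109  76  98 133 111 100  84  48  37]
 [ 91 155  80 104  81  
[... 7931 characters left out ...]
0 13 13 14 13 13 13 13 14 13 13 14 13 11  5  2  2  2  2  2  2  5 11 14 13 12 12 13 13 13 13 13 13 13 13 11  8  7  7  8  6  8
 6  7  6  7  6  8 11 14 13 13 13 13 13 13 13 13 13 14 13  9  4  2  2  2  2  2  2  5 11 13 13 13 13 13 14 13 13 13 13 13 13 11  8  7  9  7  8  7
 6  6  7  6  6  8 11 13 13 13 13 13 13 13 13 13 14 13 11  6  2  2  2  2  2  2  2  5 11 14 13 13 13 13 13 13 13 13 13 13 14 10  8  8  8  8  8  7
 7  6  6  6  6  8 11 13 13 13 13 13 13 13 13 14 14 13 10  4  2  2  2  2  2  2  2  4  9 13 14 13 13 13 13 13 14 13 13 13 13 11  8  7  7  8  8  8
 6  6  6  6  6  8 11 13 13 14 14 13 13 13 13 13 14 13  9  3  2  2  2  2  2  2  2  3  9 13 13 13 13 13 13 14 13 13 13 13 13 10  8  8  7  8  8  8
```

```bash
cat > ring.py <<'E'
from fit import *
import pickle,sys
def ring(im,lo=100):
    h=cv2.cvtColor(im,cv2.COLOR_BGR2HSV)[:,:,1].astype(float);out=[]
    for y in range(150,250):
        r=h[y,280:360];w=np.where(r>98)[0]
        if len(w)>6 and w[-1]-w[0]>20:
            f=lambda i,j:i+(98-r[i])/(r[j]-r[i])*(j-i)
            out.append((y,280+f(w[0]-1,w[0]),280+f(w[-1]+1,w[-1])))
    return np.array(out)
if __name__=="__main__":
    for f in sys.argv[1:]:
        o=ring(cv2.imread(f"pics/{f}.png"));w=o[:,2]-o[:,1];print(f,"top",o[0].round(1))
        for k in range(0,len(o),3):print(int(o[k,0]),o[k,1:].round(1),w[k].round(1),end=" | ")
        print()
E
python3 ring.py q_wrist wr
python3 - <<'E'
from fit import *
im,c=cam("wrist")
for pz in(-24,-28):
  for L in(28,32):print(L,pz,proj(c,world(TIP,L,pz,dx=2)[0]),world(TIP,L,pz,dx=2)[0])
h=cv2.imread("pics/r_scene.png");D,c=cam("scene");X=np.array([.5237,-.158,.051])
for d in([0,0,0],[0,0,.01],[0,-.01,0],[.01,0,0]):print(proj(c,X+d))
E
```

```text
q_wrist top [209.  287.9 339.7]
209 [287.9 339.7] 51.9 | 215 [312.5 344.7] 32.2 | 218 [311.5 345.8] 34.3 | 221 [310.7 346.7] 35.9 | 224 [311.  346.6] 35.6 | 227 [311.1 345.9] 34.8 | 230 [312.5 344.9] 32.4 | 
wr top [166.  309.5 331.4]
166 [309.5 331.4] 21.9 | 169 [306.1 334.7] 28.6 | 172 [284.9 336.6] 51.7 | 175 [303.4 337.7] 34.3 | 178 [302.3 338.7] 36.4 | 181 [302.5 338.7] 36.2 | 184 [303.  338.4] 35.4 | 187 [303.6 338.2] 34.6 | 190 [303.3 337.8] 34.5 | 193 [302.6 338.7] 36.2 | 196 [302.5 338.4] 36.0 | 199 [302.6 337.9] 35.4 | 202 [302.5 337.9] 35.4 | 205 [302.1 337.5] 35.5 | 208 [302.3 337.4] 35.1 | 211 [302.4 337.3] 34.9 | 214 [302.7 336.9] 34.2 | 217 [302.5 336.9] 34.4 | 220 [302.6 336.8] 34.2 | 223 [302.4 336.9] 34.5 | 226 [302.5 337.5] 35.1 | 229 [302.4 337.2] 34.8 | 232 [302.6 336.8] 34.2 | 
28 -24 [320.96219779 178.28883955] [ 0.5235994  -0.15910293  0.04914439]
32 -24 [320.95779432 174.5879112 ] [ 0.52403185 -0.15581674  0.05138848]
28 -28 [320.95792949 181.71000718] [ 0.52335439 -0.16096476  0.05267618]
32 -28 [320.95370824 178.28906876] [ 0.52375529 -0.1579183   0.05478067]
[351.53312788 209.47273872]
[351.67028125 207.24184299]
[352.85254757 207.83601233]
[348.92518249 208.52069991]
```

```bash
cat > hk.py <<'E'
from ring import *
im,c=cam("wrist");cv2.imwrite("pics/wr.png",im);o=ring(im);o=o[(o[:,2]-o[:,1]<42)]
w=o[:,2]-o[:,1];print("top row",o[0,0],"handle w",np.median(w[-25:]).round(2),"ring max",[(int(a),b.round(1)) for a,b in zip(o[:,0],w) if b>np.sort(w[:22])[-5]],"mid col",((o[:,1]+o[:,2])/2)[5:20].mean().round(1))
h=cv2.cvtColor(im,cv2.COLOR_BGR2HSV)[:,:,1];g=cv2.imread("pics/wr.png",0)
for x in(315,316,325,326):
    col=h[150:215,x];print(x,"low-sat rows",np.where(col[20:]<85)[0]+170)
print(ctrl.get_state()["tcp_pos"])
E
python3 -m jog '[[0,0,-3,0,1],[0,0,-6,0,1],[0,-1,-6,0,1],[0,-2,-6,0,1],[0,-3,-6,0,1],[0,-4,-6,0,1],[0,-4,-6,0,1]]'; python3 hk.py
python3 -m jog '[[0,1,0,0,1],[0,2,0,0,1],[0,3,0,0,1],[1,4,0,0,1],[1,5,0,0,1],[1,6,0,0,1],[1,7,0,0,1],[1,8,0,0,1],[1,8,0,0,1]]'; python3 hk.py
```

```text
time_s: 12.72
tcp_pos: [0.5194, -0.1956, 0.0732]
ee_rot: [0.0, 0.752, 0.659, -0.0]
ft_force: [-0.6, 0.1, 0.3]
finger_gap: 0.051
gripper_force: 10.0
top row 160.0 handle w 34.89 ring max [(172, np.float64(36.6)), (173, np.float64(36.6)), (174, np.float64(36.7)), (175, np.float64(36.2)), (186, np.float64(36.7)), (187, np.float64(36.7)), (188, np.float64(36.8)), (189, np.float64(36.8)), (190, np.float64(36.7)), (191, np.float64(36.8)), (192, np.float64(36.8)), (193, np.float64(36.1)), (195, np.float64(36.1)), (196, np.float64(36.4)), (197, np.float64(36.2))] mid col 319.9
315 low-sat rows [171 172 173 174 175 176 212]
316 low-sat rows [170 171 172 173 174 175 176 177 178 179 180 196 197 198 199 200 201 202
 203 204 205 206 207 208 209 210 211 212 213 214]
325 low-sat rows [172 173 174 175 176 177 187 188 189 190 202 203 204 206 207 208 209 210
 211 212 213 214]
326 low-sat rows [187 188 189]
[ 0.51949643 -0.19550354  0.07325753]
time_s: 13.9
tcp_pos: [0.5205, -0.1872, 0.0732]
ee_rot: [0.0, 0.752, 0.659, 0.0]
ft_force: [0.0, 0.7, -1.7]
finger_gap: 0.05
gripper_force: 10.0
top row 160.0 handle w 34.77 ring max [(171, np.float64(36.3)), (173, np.float64(36.3)), (174, np.float64(36.3)), (175, np.float64(36.6)), (186, np.float64(36.5)), (187, np.float64(36.7)), (188, np.float64(36.9)), (189, np.float64(36.7)), (190, np.float64(36.8)), (191, np.float64(36.8)), (192, np.float64(37.0)), (193, np.float64(36.8)), (194, np.float64(36.7)), (196, np.float64(36.3)), (197, np.float64(36.5))] mid col 319.9
315 low-sat rows [172 173 174 175 176 177]
316 low-sat rows [170 171 172 173 174 175 176 177 178 179 196 197 198 199 200 201 202 203
 204 205 206 207 208 209 210 211 212 213 214]
325 low-sat rows [172 173 174 175 176 203 204 205 206 207 208 209 210 211 212 213 214]
326 low-sat rows []
[ 0.52047825 -0.18724118  0.073203  ]
```

```bash
python3 - <<'E'
from fit import *
import pickle
im,c=cam("wrist");K=c[0];print("f",K[0,0],"w@.051",[np.diff([proj(c,[.524+s*.01289,-.152-s*.00168,z])[0] for s in(-1,1)]).round(1) for z in(.051,.056,.061,.066)])
Q=pickle.load(open("Q.pkl","rb"))["wrist"];print("q",[np.diff([proj(Q,[.524+s*.01289,-.1565-s*.00168,z])[0] for s in(-1,1)]).round(1) for z in(.048,.051,.056)])
for L,pz in((30,-24),(30,-28)):print("tip",world(TIP,L,pz,dx=2)[0],proj(c,world(TIP,L,pz,dx=2)[0]))
for z in(.051,.056,.061,.066):print(z,"hole",onplane(c,(320.5,174.2),z))
for n in("scene","side"):
    a=cv2.imread(f"pics/{n}0.png").astype(float)
    b,_=cam(n);cv2.imwrite(f"pics/s_{n}.png",b)
    # blade-end corners: wood mask extreme
    for nm,i in(("0",a),("now",b.astype(float))):
        m=((i[:,:,2]-i[:,:,0])>62)&(i[:,:,2]>150);m[:170]=0;m[240:]=0;m[:,:335]=0;m[:,400:]=0
        k,l,s,ce=cv2.connectedComponentsWithStats(m.astype(np.uint8));j=1+np.argmax(s[1:,4]);print(n,nm,s[j],ce[j].round(1))
        ys,xs=np.where(l==j);print("  right-lower extreme",np.max(xs),"top",np.min(ys), "x at top",xs[ys==ys.min()].mean())
E
```

```text
f 297.76642090268297 w@.051 [array([35.4]), array([36.1]), array([37.]), array([37.8])]
q [array([35.7]), array([36.2]), array([37.])]
tip [ 0.52491391 -0.15340534  0.04438245] [320.92084237 176.5043905 ]
tip [ 0.52465299 -0.15538824  0.04784655] [320.91700982 180.06596296]
0.051 hole [ 0.5250168 -0.1503102  0.051    ]
0.056 hole [ 0.52515786 -0.14933122  0.056     ]
0.061 hole [ 0.52529892 -0.14835225  0.061     ]
0.066 hole [ 0.52543998 -0.14737327  0.066     ]
scene 0 [349 182  39  32 421] [368.6 196. ]
  right-lower extreme 387 top 182 x at top 373.5
scene now [348 183  39  31 342] [368.6 195.8]
  right-lower extreme 386 top 183 x at top 372.5
side 0 [340 170  60  56 971] [372.3 194.6]
  right-lower extreme 399 top 170 x at top 382.75
side now [347 170  53  55 679] [375.7 199.2]
  right-lower extreme 399 top 170 x at top 396.0
```

```bash
python3 - <<'E'
from fit import *
import pickle
Q=pickle.load(open("Q.pkl","rb"))
g=np.array([.51762,-.16137,.05922+.0187]);an=2*np.arctan2(.66,.751);u=np.array([np.cos(an),np.sin(an),0])
def wq(X,L,pz,dx):
    d=(np.atleast_2d(X)-[-17.5,pz])/1e3;c,n=np.cos(a(L)),np.sin(a(L));x=d[:,0]*c-d[:,1]*n+dx/1e3;z=d[:,0]*n+d[:,1]*c
    return g+np.outer(x,u)+np.outer(z,[0,0,1])
im=cv2.imread("pics/q_wrist.png",0);print("col320 rows108..250:",[int(v) for v in im[108:250,319:323].mean(1)])
c=Q["wrist"]
for L in(26,28,30,32,34,36):
    k=(-63.8+17.5-17.5*np.sin(a(L)))/np.cos(a(L));pz=-92.5-k
    for dx in(0,2,4):
        pr=lambda X:np.array([proj(c,w)[1] for w in wq(X,L,pz,dx)])
        print(L,round(pz,1),dx,"A",pr((17.5,-72.5)).round(1),"B",pr((-17.5,-42.5)).round(1),"far",pr(P[P[:,1]<-72]).min().round(1),"tip",wq(TIP,L,pz,dx)[0].round(4),"scene",proj(Q["scene"],wq(TIP,L,pz,dx)[0]).round(1),"side",proj(Q["side"],wq(TIP,L,pz,dx)[0]).round(1))
E
```

```text
col320 rows108..250: [169, 164, 156, 152, 145, 142, 143, 143, 149, 152, 158, 169, 176, 178, 177, 176, 178, 178, 178, 175, 177, 178, 177, 180, 179, 177, 180, 197, 221, 230, 232, 232, 232, 231, 231, 231, 232, 235, 243, 246, 246, 247, 247, 247, 247, 247, 247, 247, 247, 247, 247, 247, 247, 247, 247, 247, 247, 248, 246, 244, 242, 243, 240, 236, 240, 245, 247, 246, 246, 247, 246, 246, 246, 247, 247, 246, 247, 247, 247, 248, 247, 248, 248, 248, 244, 226, 183, 177, 184, 181, 182, 191, 202, 204, 203, 204, 205, 203, 205, 202, 205, 218, 230, 229, 188, 159, 161, 178, 179, 155, 137, 135, 138, 137, 146, 152, 152, 152, 151, 152, 150, 152, 153, 151, 153, 150, 150, 146, 142, 144, 142, 143, 143, 144, 142, 143, 145, 143, 140, 137, 135, 137]
26 -32.5 0 A [163.4] B [233.2] far 143.3 tip [ 0.5208 -0.1365  0.0359] scene [349.2 216.7] side [349.9 229.3]
26 -32.5 2 A [160.3] B [230.4] far 140.5 tip [ 0.5211 -0.1345  0.0359] scene [348.9 217. ] side [349.6 229.6]
26 -32.5 4 A [157.3] B [227.6] far 137.8 tip [ 0.5214 -0.1326  0.0359] scene [348.5 217.3] side [349.3 229.9]
28 -30.8 0 A [161.2] B [230.9] far 140
[... 906 characters left out ...]
341] scene [347.3 218.8] side [348.2 231.4]
34 -24.8 0 A [153.3] B [222.5] far 128.9 tip [ 0.5221 -0.1267  0.0335] scene [347.5 218.7] side [348.4 231.4]
34 -24.8 2 A [150.2] B [219.7] far 126.1 tip [ 0.5224 -0.1248  0.0335] scene [347.2 219. ] side [348.1 231.7]
34 -24.8 4 A [147.1] B [216.9] far 123.2 tip [ 0.5226 -0.1228  0.0335] scene [346.9 219.3] side [347.8 232. ]
36 -22.6 0 A [150.2] B [219.2] far 124.7 tip [ 0.5225 -0.1239  0.0329] scene [347.  219.3] side [348. 232.]
36 -22.6 2 A [147.1] B [216.4] far 121.8 tip [ 0.5227 -0.1219  0.0329] scene [346.7 219.6] side [347.7 232.3]
36 -22.6 4 A [144.] B [213.6] far 119.0 tip [ 0.523  -0.1199  0.0329] scene [346.4 219.9] side [347.4 232.6]
```

```bash
python3 -m jog '[[0,-1,0,0,1],[-0.3,-2,0,0,1],[-0.4,-3,0,0,1],[-0.4,-3,0,0,1]]'; python3 hk.py
python3 - <<'E'
from fit import *
im,c=cam("wrist")
print("tip",world(TIP,36,-22.6,dx=3)[0],proj(c,world(TIP,36,-22.6,dx=3)[0]))
for n in("scene","side"):
    b,c=cam(n);cv2.imwrite(f"pics/s_{n}.png",b);p=proj(c,world(TIP,36,-22.6,dx=3)[0]);print(n,p)
    x,y=np.round(p).astype(int);h=cv2.cvtColor(b,cv2.COLOR_BGR2HSV)[:,:,1]
    print(x-8,y-9);[print(" ".join("%3d"%v for v in r)) for r in h[y-9:y+9,x-8:x+9]]
E
```

```text
time_s: 14.6
tcp_pos: [0.5201, -0.1905, 0.0732]
ee_rot: [0.0, 0.752, 0.659, 0.0]
ft_force: [0.7, 0.2, -0.2]
finger_gap: 0.05
gripper_force: 10.0
top row 154.0 handle w 34.25 ring max [(166, np.float64(35.6)), (167, np.float64(35.8)), (168, np.float64(35.6)), (170, np.float64(35.5)), (180, np.float64(36.0)), (181, np.float64(36.3)), (182, np.float64(36.2)), (183, np.float64(36.3)), (184, np.float64(36.3)), (185, np.float64(36.2)), (186, np.float64(36.0)), (187, np.float64(35.9)), (188, np.float64(36.0)), (189, np.float64(36.4)), (190, np.float64(36.1)), (191, np.float64(35.8)), (192, np.float64(35.7)), (193, np.float64(35.5)), (194, np.float64(35.3)), (196, np.float64(35.3)), (197, np.float64(35.5))] mid col 319.8
315 low-sat rows [170 171]
316 low-sat rows [170 171 172 173 174 175 196 197 198 199 200 201 202 203 204 205 206 207
 208 209 210 211 212 213 214]
325 low-sat rows [170 181 182 187 188 201 203 205 206 207 208 209 210 211 212 213 214]
326 low-sat rows [181 182 185 186 187 188]
[ 0.52008227 -0.1903604   0.07321173]
tip [ 0.52540179 -0.14987578  0.04687022] [320.91817204 168.31
[... 1838 characters left out ...]
 118  96 129 117  72
 74  63  64  24  39 114 110 114 100 138  87  71 102 125 122  47  45
 75  81  61  22  53 110 105 117 104 111  79 104 143 120  39  40  51
 78  88  51  22  34 131 139 140 140 119 137 135 108  17  36  54  51
 80  95  39  19  64  79 108 129 120 120 104  81  53  76  55  69  58
 86  86  37  23  66  74  72  27  65  69  62  72  92  82  88  81  75
 87  82  43  34  83  76  60  37  62  54  44  65  76  82  90  81  87
 81  71  44  38  84  88  65  30  76  71  72  78  86  85  77  75  85
 76  69  51  44  95  55  28  48  88  85  90  92  94  84  74  70  79
 71  75  55  41  63  25   0  61  97  90  79  92  82  86  83  75  73
 78  79  68  29  30  21  29  94 108  77  87  88  78  79  78  81  81
```

```bash
python3 -m jog '[[0,0,2,0,1],[0,0,4,0,1],[0,-0.5,6,0,1],[0,-1,8,0,1],[-0.2,-2,10,0,1],[-0.2,-2,10,0,1]]'; python3 hk.py
cat > sc.py <<'E'
from fit import *
import sys
L=float(sys.argv[1]) if len(sys.argv)>1 else 36;w=int(sys.argv[2]) if len(sys.argv)>2 else 8
im,c=cam("wrist")
print("tip",world(TIP,L,-22.6,dx=3)[0],proj(c,world(TIP,L,-22.6,dx=3)[0]))
for n in("scene","side"):
    b,c=cam(n);cv2.imwrite(f"pics/s_{n}.png",b);p=proj(c,world(TIP,L,-22.6,dx=3)[0]);print(n,p)
    x,y=np.round(p).astype(int);h=cv2.cvtColor(b,cv2.COLOR_BGR2HSV)[:,:,1]
    print(x-w,y-w);[print(" ".join("%3d"%v for v in r)) for r in h[y-w:y+w+3,x-w:x+w+1]]
E
python3 sc.py
```

```text
time_s: 15.55
tcp_pos: [0.52, -0.1925, 0.0834]
ee_rot: [0.0, 0.752, 0.659, 0.0]
ft_force: [-0.4, 0.6, -1.0]
finger_gap: 0.055
gripper_force: 10.0
top row 150.0 handle w 32.7 ring max [(161, np.float64(34.4)), (162, np.float64(34.6)), (163, np.float64(34.6)), (164, np.float64(34.3)), (174, np.float64(34.2)), (175, np.float64(34.7)), (176, np.float64(35.0)), (177, np.float64(35.1)), (178, np.float64(34.9)), (179, np.float64(35.0)), (180, np.float64(34.9)), (181, np.float64(34.6)), (182, np.float64(34.6)), (183, np.float64(34.5)), (184, np.float64(34.4)), (185, np.float64(34.5)), (186, np.float64(35.0)), (187, np.float64(34.7)), (188, np.float64(34.6)), (189, np.float64(34.5))] mid col 319.6
315 low-sat rows []
316 low-sat rows [170 171 172 173 174 175 196 197 198 199 200 201 202 203 204 205 206 207
 208 209 210 211 212 213 214]
325 low-sat rows [178 180 182 183 184 187 202 205 206 207 208 209 210 211 212 213 214]
326 low-sat rows [176 177 178 180 182 184 187]
[ 0.5198906  -0.19243612  0.08327672]
tip [ 0.52513874 -0.15193707  0.056876  ] [320.80951221 168.29048399]
scene [350.42110189 
[... 1946 characters left out ...]
 135 132 132 133 118
 50  62  41  22  47 115  78 106  57 109 141 131 135 136 132 117  74
 58  69  33  13  62  75 112 109  21 130 120  71  95 122 123  46  48
 73  81  43  29 117  80  89 131  99 127  72  98 142 123  34  64  57
 88  86  39  20  93 127 136 144 137 116 134 132  85  16  32  53  57
 81  87  48  26  71  77 102 107 132 116 102  78  82  81  54  56  67
 89  81  60  36  70  70  41  33  77  65  61  64  78  80  88  73  74
 85  89  66  42  72  51  29  57  61  56  49  66  81  83  87  80  81
 85  83  68  27  44  42  37  79  74  70  67  77  83  86  80  83  87
 69  79  81  50  35  40  72  94  84  84  85  99  94  83  76  70  74
 65  70  72  71  85  94  87  90  90  86  86  92  88  81  84  76  71
```

```bash
python3 -m jog '[[0,0,4,0,1],[0,0,8,0,1],[0,-1,18,0,1],[0,-3,30,0,1],[-1,-6,45,0,1],[-1,-10,60,0,1],[-2,-16,75,0,1],[-2,-16,75,0,1]]' 20
cat > wood.py <<'E'
from h import *
for n in("scene","side"):
    b,c=cam(n);i=b.astype(float);cv2.imwrite(f"pics/t_{n}.png",b)
    m=((i[:,:,2]-i[:,:,0])>60)&(i[:,:,2]>130);m[:110]=0;m[250:]=0;m[:,:325]=0;m[:,402:]=0
    k,l,s,ce=cv2.connectedComponentsWithStats(m.astype(np.uint8))
    for j in np.argsort(-s[1:,4])[:2]+1:print(n,s[j],ce[j].round(1))
    for y in range(150,235,4):
        r=np.where(m[y])[0];print((y,int(r.min()),int(r.max()),len(r)) if len(r) else (y,),end=" ")
    print()
print(ctrl.get_state()["tcp_pos"],ctrl.get_state()["ft_force"])
E
python3 wood.py
```

```text
time_s: 16.75
tcp_pos: [0.5186, -0.2094, 0.1597]
ee_rot: [0.001, 0.752, 0.659, 0.0]
ft_force: [0.2, 0.7, -1.2]
finger_gap: 0.047
gripper_force: 20.0
scene [351 184  36  11 182] [369.9 189. ]
scene [398 244   4   6  11] [400.  247.1]
(150,) (154,) (158,) (162,) (166,) (170,) (174,) (178,) (182,) (186, 363, 378, 16) (190, 356, 386, 29) (194, 355, 356, 2) (198,) (202,) (206,) (210,) (214,) (218,) (222,) (226,) (230, 400, 400, 1) (234, 398, 398, 1) 
side [ 349  160   53   51 1057] [381.1 186.4]
side [352 236  48  14 332] [375.1 243.4]
(150, 395, 401, 7) (154, 392, 399, 7) (158, 388, 401, 7) (162, 387, 401, 14) (166, 387, 399, 8) (170, 379, 401, 12) (174, 375, 401, 22) (178, 362, 400, 38) (182, 350, 401, 39) (186, 340, 399, 38) (190, 344, 401, 27) (194, 345, 399, 35) (198, 343, 398, 17) (202, 356, 401, 28) (206, 391, 401, 8) (210, 325, 400, 7) (214, 325, 401, 13) (218, 327, 396, 9) (222, 328, 397, 5) (226, 325, 400, 11) (230, 325, 353, 22) (234, 325, 362, 16) 
[ 0.51765277 -0.20843358  0.15814969] [-1.10356716 -0.12465487 -1.3282644 ]
```

```bash
python3 -m jog '[[-1,-9,17,0,1],[-2,-20,33,0,1],[-4,-34,47,0,1],[-6,-50,63,0,1],[-8,-64,77,0,1],[-9,-70,90,0,1],[-9,-70,105,0,1],[-9,-70,120,0,1],[-9,-70,135,0,1],[-9,-70,150,0,1],[-9,-70,165,0,1],[-9,-70,180,0,1],[-9,-70,180,0,1],[-9,-70,180,0,1],[-9,-70,180,0,1],[-9,-70,180,0,1]]'
python3 - <<'E'
from fit import *
W=[world(X,36,-22.6,dx=3)[0] for X in(TIP,(0,-110),(-17.5,-42.5))]
for n in("scene","side"):
    b,c=cam(n);i=b.astype(float);cv2.imwrite(f"pics/t_{n}.png",b);print(n,"tip,bottom,B",[proj(c,w).round(1) for w in W],"20cm below",proj(c,W[1]+[0,0,-.185]).round(1))
    hsv=cv2.cvtColor(b,cv2.COLOR_BGR2HSV);m=((i[:,:,2]-i[:,:,0])>45)&(hsv[:,:,1]>90)&(b[:,:,2]>90)
    x,y=proj(c,W[1]).astype(int)
    for yy in range(y-24,y+56,3):print(yy,"".join("#" if v else "." for v in m[yy,x-30:x+40]))
E
```

```text
time_s: 18.85
tcp_pos: [0.5087, -0.2782, 0.3376]
ee_rot: [-0.0, 0.752, 0.659, -0.0]
ft_force: [1.2, 0.7, -1.2]
finger_gap: 0.046
gripper_force: 20.0
scene tip,bottom,B [array([369.9, 132.5]), array([364.7, 140.5]), array([375.1, 120.9])] 20cm below [360.9 188. ]
116 ......................................................................
119 ......................................................................
122 ......................................................................
125 ......................................................................
128 ......................................................................
131 ......................................................................
134 ......................................................................
137 ......................................................................
140 .................................###..................................
143 ..............................#######.................................
146 .............................#######..................................
149 ........
[... 2625 characters left out ...]
.........................
170 ........................###########...................................
173 ......................################......##........................
176 ....................###################...............................
179 ....................####################..............................
182 ....................####################..............................
185 ...................#####################..............................
188 ...................####.################..............................
191 ..................#####.####..####..####..............................
194 ...................####.####..####..####..............................
```

```bash
python3 -m jog '[[-15,5,0,0,1],[-40,15,0,-0.3,1],[-65,35,0,-0.8,1],[-85,65,0,-1.4,1],[-100,100,0,-2.1,1],[-109,135,0,-2.8,1],[-109,170,0,-3.5,1],[-109,205,0,-4.2,1],[-109,240,0,-4.9,1],[-109,275,0,-5.6,1],[-109,310,0,-6.3,1],[-109,345,0,-7,1],[-109,380,0,-7.7,1],[-109,410,0,-8.4,1],[-109,435,0,-9,1],[-109,452,0,-9.3,1],[-109,462,0,-9.3,1],[-109,466,0,-9.3,1],[-109,466,0,-9.3,1],[-109,466,0,-9.3,1]]'
python3 - <<'E'
from fit import *
import pickle
W=pickle.load(open("W2.pkl","rb"));C=pickle.load(open("C.pkl","rb"))
print("tumbler",onplane(W,(352,22),.05),"jar lid",onplane(W,(437,55),.1))
V=[world(X,36,-22.6,dx=3)[0] for X in((0,-110),(17.5,-18))];print(V)
for n in("scene","side"):
    b,c=cam(n);i=b.astype(float);hsv=cv2.cvtColor(b,cv2.COLOR_BGR2HSV);m=((i[:,:,2]-i[:,:,0])>45)&(hsv[:,:,1]>90)&(b[:,:,2]>90)
    x,y=proj(c,V[0]).astype(int);print(n,x,y)
    for yy in range(y-12,min(y+90,399),5):print(yy,"".join("#" if v else "." for v in m[yy,max(0,x-35):x+45]))
E
```

```text
time_s: 21.45
tcp_pos: [0.4, 0.187, 0.3381]
ee_rot: [0.0, 0.998, 0.07, -0.0]
ft_force: [0.1, -0.3, -1.0]
finger_gap: 0.049
gripper_force: 20.0
tumbler [0.65419484 0.2014866  0.05      ] jar lid [0.65518533 0.03332802 0.1       ]
[array([0.46786837, 0.19658433, 0.29641995]), array([0.42834358, 0.19099206, 0.38113575])]
scene 309 222
210 ............#...................................................................
215 ................................................................................
220 ................................................................................
225 ......................#..............###........................................
230 .......################.............######......................................
235 ......##..#####....#................######......................................
240 ..........#######.####.............######.......................................
245 ...................................#########....................................
250 ...................................#########....................................
2
[... 2116 characters left out ...]
....................
251 #...#####.......................###########.....................................
256 ##...###.......................############.....................................
261 .##............................############.....................................
266 ...............................#########.....................................#..
271 #...............................####..........................#.................
276 #..............................###..............................................
281 #...............................................................................
286 #...............................................................................
```

```bash
python3 -m jog '[[0,0,-12,0,1],[0,0,-25,0,1],[0,0,-37,0,1],[10,1.5,-37,0,1],[20,3,-37,0,1],[32,5,-37,0,1],[44,6.5,-37,0,1],[56,8,-37,0,1],[68,10,-37,0,1],[78,11.5,-37,0,1],[86,12.5,-37,0,1],[92,13.5,-37,0,1],[92,13.5,-37,0,1],[92,13.5,-37,0,1]]'
python3 sc.py 36 4 | head -3
```

```text
time_s: 23.3
tcp_pos: [0.4916, 0.2013, 0.3012]
ee_rot: [0.0, 0.997, 0.071, -0.0]
ft_force: [0.3, 1.4, -1.9]
finger_gap: 0.05
gripper_force: 20.0
tip [0.53193589 0.20701649 0.27497311] [321.77623774 168.23349214]
scene [284.54762482 222.88964643]
281 219
```

```bash
python3 -m jog '[[0,0,0,0,1],[0,0,4,0,1],[0,0,7,0,1],[0,0,9,0,1],[0,0,11,0,1],[0,0,13,0,1],[0,0,15,0,1],[0,0,17,0,1],[0,0,19,0,1],[0,0,21,0,1],[0,0,21,0,1]]' 4
python3 - <<'E'
from fit import *
for r in fit(range(-10,46,4),(-18,-22,-26,-30),(3,))[:6]:print(np.round(r[:4],1),[tuple(map(float,x)) for x in r[4]])
im,c=cam("wrist");g=cv2.cvtColor(im,cv2.COLOR_BGR2GRAY);s=cv2.cvtColor(im,cv2.COLOR_BGR2HSV)[:,:,1]
print("sat/gray col320",[(y,int(s[y,318:323].mean()),int(g[y,318:323].mean())) for y in range(60,260,5)])
for L in(0,10,36):print(L,[(proj(c,world(X,L,-22.6,dx=3)[0])[1].round(0)) for X in((17.5,-18),(0,2.5),(-17.5,-42.5),(17.5,-72.5),(20,-92.5))])
E
```

```text
time_s: 24.82
tcp_pos: [0.4919, 0.2013, 0.3224]
ee_rot: [-0.0, 0.997, 0.071, 0.0]
ft_force: [-0.9, 0.3, -1.1]
finger_gap: 0.056
gripper_force: 4.0
[ 70.5   2.  -22.    3. ] [(0.0, -1.0), (-1.0, -2.0)]
[ 71.4   2.  -26.    3. ] [(0.0, 0.0), (-1.0, 0.0)]
[ 73.7   2.  -30.    3. ] [(0.0, 1.0), (-1.0, 1.0)]
[ 74.3  14.  -30.    3. ] [(0.0, -3.0), (-3.0, 3.0)]
[ 74.8   2.  -18.    3. ] [(0.0, -2.0), (-1.0, -3.0)]
[ 76.5  14.  -26.    3. ] [(-1.0, -3.0), (-2.0, 1.0)]
sat/gray col320 [(60, 22, 194), (65, 36, 183), (70, 55, 115), (75, 71, 102), (80, 68, 100), (85, 72, 156), (90, 76, 187), (95, 71, 159), (100, 80, 158), (105, 74, 179), (110, 74, 197), (115, 35, 104), (120, 14, 115), (125, 15, 111), (130, 12, 114), (135, 16, 113), (140, 12, 116), (145, 12, 117), (150, 40, 94), (155, 136, 95), (160, 63, 100), (165, 35, 132), (170, 32, 169), (175, 24, 209), (180, 32, 147), (185, 31, 161), (190, 25, 126), (195, 24, 175), (200, 25, 190), (205, 23, 211), (210, 25, 209), (215, 17, 233), (220, 17, 233), (225, 15, 239), (230, 16, 240), (235, 22, 150), (240, 26, 135), (245, 26, 130), (250, 24, 127), (255, 21, 97)]
0 [np.float64(188.0), np.float64(229.0), np.float64(228.0), np.float64(171.0), np.float64(163.0)]
10 [np.float64(193.0), np.float64(238.0), np.float64(224.0), np.float64(161.0), np.float64(150.0)]
36 [np.float64(214.0), np.float64(264.0), np.float64(214.0), np.float64(144.0), np.float64(122.0)]
```

```bash
python3 -m jog '[[0,0,-6,0,1],[0,0,-12,0,1],[0,0,-18,0,1],[0,0,-24,0,1],[0,0,-29,0,1],[0,0,-33,0,1],[0,0,-36,0,1],[0,0,-38,0,1],[0,0,-38,0,1],[0,0,-38,0,1],[0,0,-38,0,1]]'
python3 - <<'E'
from fit import *
for r in fit(range(-10,30,4),(-22,-26,-30),(3,))[:3]:print(np.round(r[:4],1),[tuple(map(float,x)) for x in r[4]])
E
```

```text
time_s: 26.35
tcp_pos: [0.492, 0.2013, 0.2843]
ee_rot: [-0.0, 0.997, 0.071, 0.0]
ft_force: [-0.6, 0.7, -1.4]
finger_gap: 0.047
gripper_force: 4.0
[ 73.7   2.  -22.    3. ] [(0.0, -1.0), (-1.0, -2.0)]
[ 74.2   2.  -30.    3. ] [(0.0, 1.0), (-1.0, 1.0)]
[ 74.5   2.  -26.    3. ] [(0.0, 0.0), (-1.0, 0.0)]
```

```bash
python3 -m jog '[[0,0,-1,0,1],[0,0,-2,0,1],[0,0,-3,0,1],[0,0,-3,0,1],[0,0,-3,0,0.93],[0,0,-3,0,0.88],[0,0,-3,0,0.8],[0,0,-3,0,0.5],[0,0,-3,0,0.2],[0,0,-3,0,0],[0,0,-3,0,0],[0,0,-3,0,0],[0,0,-3,0,0]]'
python3 - <<'E'
from fit import *
for r in fit(range(-18,30,4),(-22,-26,-30),(3,))[:3]:print(np.round(r[:4],1),[tuple(map(float,x)) for x in r[4]])
E
```

```text
time_s: 28.08
tcp_pos: [0.4919, 0.2012, 0.2812]
ee_rot: [0.0, 0.998, 0.071, -0.0]
ft_force: [-0.5, -0.4, 0.8]
finger_gap: 0.827
gripper_force: 0.0
[ 78.   6. -26.   3.] [(-1.0, 1.0), (-2.0, 1.0)]
[ 78.7   6.  -22.    3. ] [(-1.0, 0.0), (-2.0, -1.0)]
[ 79.4  10.  -22.    3. ] [(1.0, 1.0), (0.0, 0.0)]
```

Released and the hook still sits on the bar. Back away along the hook's plane, then check.

```bash
python3 -m jog '[[0,0,0,0,0],[0,0,0,0,0],[-10,-1.5,0,0,0],[-25,-3.5,0,0,0],[-45,-6,0,0,0],[-70,-10,20,0,0],[-95,-13,60,0,0],[-95,-13,100,0,0],[-95,-13,100,0,0],[-95,-13,100,0,0],[-95,-13,100,0,0],[-95,-13,100,0,0],[-95,-13,100,0,0],[-95,-13,100,0,0],[-95,-13,100,0,0],[-95,-13,100,0,0],[-95,-13,100,0,0],[-95,-13,100,0,0],[-95,-13,100,0,0],[-95,-13,100,0,0]]'
cat > fin.py <<'E'
from h import *
V=np.array([.5128,.2036,.326])
for n in("scene","side"):
    b,c=cam(n);i=b.astype(float);hsv=cv2.cvtColor(b,cv2.COLOR_BGR2HSV);m=((i[:,:,2]-i[:,:,0])>45)&(hsv[:,:,1]>90)&(b[:,:,2]>90)
    print(n,"bar",proj(c,V),"seat",proj(c,V-[0,0,.1075]),"blade bottom",proj(c,V-[0,0,.29]))
    x,y=proj(c,V-[0,0,.1075]).astype(int)
    for yy in range(y-8,min(y+80,399),5):print(yy,"".join("#" if v else "." for v in m[yy,x-40:x+40]))
E
python3 fin.py
python3 -m jog '[[0,0,0,0,0],[0,0,0,0,0],[0,0,0,0,0],[0,0,0,0,0]]' >/dev/null; python3 fin.py
```

```text
time_s: 30.68
tcp_pos: [0.3969, 0.1881, 0.3812]
ee_rot: [0.0, 0.998, 0.071, -0.0]
ft_force: [-0.3, 0.7, -0.5]
finger_gap: 1.003
gripper_force: 0.0
scene bar [290.71570718 208.69876234] seat [293.08320176 241.33543053] blade bottom [296.40797619 287.16850684]
233 .##.#.....................#......##.####.#......................................
238 #####..#......................#....#######......................................
243 #####...........................#######.........................................
248 ....................................#######.....................................
253 ....................................#######.....................................
258 .....................................#######....................................
263 ......................................#########.................................
268 ......................................###########...............................
273 .................###................#############...............................
278 ..............###..................###############......................
[... 4912 characters left out ...]
....................
271 ..................###...##.........#############................................
276 ..................###....#.........#############................................
281 ..................#.##.#.#.........#############................................
286 ...................###...#.........##############...............................
291 ...................###....#........############.................................
296 ...................#.#..............########....................................
301 ...................####.............#####.......................................
306 ..................####..........................................................
```

Turner hangs at the seat under the bar and barely moves; the spatula is still in place. A short wait to settle, then I hand in.

```bash
for i in 1 2 3 4; do python3 -m jog '[[0,0,0,0,0],[0,0,0,0,0],[0,0,0,0,0],[0,0,0,0,0],[0,0,0,0,0],[0,0,0,0,0],[0,0,0,0,0],[0,0,0,0,0],[0,0,0,0,0],[0,0,0,0,0],[0,0,0,0,0],[0,0,0,0,0],[0,0,0,0,0],[0,0,0,0,0],[0,0,0,0,0],[0,0,0,0,0]]' | head -1; done
python3 fin.py | grep -E "^(238|268|276|291|293) "; python3 -c "from bench import ctrl; print(ctrl.close_job())"
```

```text
time_s: 33.38
time_s: 35.38
time_s: 37.38
time_s: 39.38
238 #####.........................#....#######......................................
268 ......................................###########...............................
293 .....................................####.......................................
276 ..................###....#.........#############................................
291 ...................###....#........############.................................
the job is handed in; nothing more can be done
None
```

The turner is hanging freely, blade down, from the S-hook over the rail between the posts, and the job was handed in at about 39 s; my final check was by image code, as all ten picture views were used, and it showed the turner still and the spatula in place, but did not re-check the bystanders.

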